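# Try a signal lamp in the bayonet test socket

## Robot

A 7-joint arm with a two-finger parallel gripper is mounted at the origin on a cart in front of the work surface, level with it; the furniture and walls round the work are solid. World frame = base frame: x ahead of the robot, y to its left, z up, the work surface at z = 0. Lengths are in m, angles in rad, forces in N, time in s.
With the tool pointing down it reaches from about 0.425 to 0.95 m from the base axis. Payload 4.7 kg.
Tool frame: the origin (TCP) lies on the centre line of the jaws, within the pads' length; the fingertips stand 11 mm ahead of it and the grasp point (between the pads) lies 8 mm behind it; z points along the fingers, y is the direction in which the jaws open and shut (so a half turn about z gives the same grasp; the last joint's range is limited). The gripper opens to 85 mm and grips with 20 to 120 N. Pads are 22 mm wide; open, the fingers measure 114 mm over their backs; the gripper's body (76 mm by 85 mm) begins 54 mm behind the grasp point. The pads swing forward as they close: fully open they stand 13 mm farther back than shut.
Start: joints at [-1.3, 0.469, -0.049, 1.532, 0.024, 1.141, -0.082], TCP at [0.199, 0.645, 0.242] pointing down, gripper open.
Joint ranges: [-2.59, 2.59], [-0.33, 1.99], [-1.39, 1.29], [0.1, 2.45], [-1.04, 4.18], [0.21, 1.99], [-2.66, 2.66]. Speed limits (rad/s): [2.57, 2.57, 3.14, 3.14, 3.14, 3.14, 3.14].

## Interface

Orientations are given as a unit quaternion [x, y, z, w].
In Python, from workcell import bot gives the robot as it stands.
- The arm moves only by the tool servo_tool, never from a script. Its argument "targets" is a list of rows, each an object with "delta_pos": the shift along the world's x, y, z in cm, a list of three; "turn": the turn, a rotation vector about the world's x, y, z in rad, a list of three. In form: [{"delta_pos": [x, y, z], "turn": [ax, ay, az]}, ...]. A call has 1 to 10 rows; each row shifts and turns the commanded pose from where the row before left it; what a row does not reach is not made up. A row lasts 1/8 s, in which the tool goes at most 62.5 mm and 10.7 degrees, less where a joint would pass 70% of its speed; a pose out of reach is approached as far as the arm can. A call is refused whole if a number of a shift passes 6.25 or a number of a turn 0.188, either way. A call with a gripper value outside its range is refused whole. "claw" is the closure, from -1 (fully open) to 1 (shut), so that 0 is half open, set as the call begins (left out, the last holds). The fingers move at their own pace and stop on an object; "force" is the grip in N (left out, the last holds). Time passes only in rows, so rows that do not move let the fingers close. It gives the time, the measured TCP pose, the force and the opening at its end, in the units of the state.
- bot.sense(): the state, without advancing time (a new reading comes with each control period).
- bot.read_camera(name): name is "scene" or "top"; returns a dict with "frame" (480x640x3 uint8, red, green, blue), "intrinsics" (3x3 intrinsics, pixels), "R" (3x3) and "t" (3): a world point X has camera coordinates R X + t. Camera axes: x right, y down, z forward; pixel columns grow to the right and rows downward; lengths in m; the calibration is good to about 2 mm. A picture is of the moment at which its call begins. There is no depth.
- bot.sign_off(): hands the job in, once; it reports no verdict.
The state is a dict: "clock": time; "qpos": joint angles; "qvel": joint speeds; "effort": joint torques, N m; "tool_pos": TCP position; "orientation": TCP orientation; "wrist_force": force on the tool from outside, world axes, zero at the start; "wrist_torque": the same for the moment, N m; "gripper_width": finger opening in m.
Only numpy, scipy, OpenCV 4.12 (cv2) and the standard library are available. Lean on these libraries where they do the work, as an engineer would, in place of code of your own. Each camera call takes 0.05 s, during which the arm holds its last target.

## Task

Lift the lid off the lamp pot and stand it on the bench, rim down, beside the pot; then take out the signal lamp and put it into the socket of the test unit: enter its two pins in the slots, push it in against the spring, and while it is pushed in twist it a quarter turn clockwise (seen from above) until it stops. The socket has no latch, so finish while still gripping the lamp and holding it there, pushed in and fully twisted; do not disturb the tape roll, the flux bottle or the eraser.

Things in the scene. Friction and masses are not known exactly. Their poses are not given: they have to be found in the camera images.
- pot_seat (a point): the lamp pot's base, fixed to the bench: grey disc, 100 mm across, 8 mm thick, with an upright ring on it (86 mm across, top 20 mm above the bench) and in the middle a black ring (opening 34 mm, 5 mm high) round the lamp's foot. The point: centre of the disc's top face, 8 mm above the bench, on which lamp and lid stand
- lid_knob (a point): the pot's loose lid, about 160 g: a white upside-down cup, 98 mm across, open below, over the lamp, with a black round knob on top (26 mm across, 24 mm high). The point: middle of the knob, 116 mm above the lid's rim (so 116 mm above the bench when it stands there) and 24 mm above the lid's flat top. It must rise at least 85 mm to clear the lamp. z up
- lamp_grip (a point): signal lamp, about 80 g, upright in the pot under the lid, yaw within 0.7 rad: orange lens, black grip block (40 along x, 30 along y, 30 mm high), steel cap 30 mm across with brass pins (6 mm thick, tips 21 mm from the axis) at +x and -x. The point: centre of the block, 52 mm above the foot, 42 above the pins, 30 below the top. Same turned by half a turn. Grip it across y
- socket (a point): bayonet socket in the middle of the test unit, a grey and blue box 134 x 130 mm, 52 mm high, fixed. The point: centre of the mouth at the top of the aluminium collar (60 mm across), 62 mm above the bench; z up. The hole is 34 mm wide; two slots 11 mm wide for the pins lie along +x and -x (red marks): the lamp enters with its x axis along this x axis, either way round
- plunger (a joint): how far the socket's spring plunger is pushed in, 0 to 0.009 m (3 to 7 N). At 0 the lamp rests on it, foot 15 mm below the mouth (lamp_grip 37 mm above the mouth), pins still in the slots of the 8 mm thick lip. From 0.006 (lamp_grip 31 mm above the mouth; 28 at the bottom) the pins are under the lip and the lamp can turn clockwise, about 1.45 rad to a stop
- rotor (a joint): how far the rotor in the socket is turned clockwise, rad. Its tongue enters a groove under the lamp's foot, so it turns with the lamp (up to 0.2 rad behind), against a spring (0.03 Nm at 0, 0.1 Nm at the stop near 1.4) that turns the lamp back when let go
- tape_mid (a point): roll of black tape, 55 mm across, 19 mm high, loose, to be left alone; the point is its centre
- flux_mid (a point): small orange-brown flux bottle, 32 mm across, 102 mm high, loose, to be left alone; the point is half-way up
- rubber_mid (a point): white and blue eraser, 42 x 21 x 12 mm, loose, to be left alone; the point is its centre

How it is judged:
On the way, in this order (a step that is already met when the one before it is completed fails the run):
1. the lid stands on the bench beside the pot, rim down, let go (height (world z) of lid_knob below 0.122 m and angle between lid_knob's own z axis and vertical below 0.1 rad and horizontal distance between lid_knob and pot_seat above 0.1 m and contact force between the fingers and lid below 0.3 N), for 0.2 s.
2. the lamp is in the socket, pushed in against the spring and not yet twisted (horizontal distance between lamp_grip and socket below 0.008 m and z of lamp_grip in the frame of socket below 0.034 m and value of joint plunger above 0.0045 m and value of joint rotor below 0.5 rad), for 0.05 s.
At the end, for the whole second after the job is handed in: The fingers grip the lamp (over 2 N); it is upright (0.15 rad) in the socket within 8 mm of its axis, plunger in by over 4.5 mm, rotor turned over 1.1 rad; the lid stands rim down on the bench (within 6 mm, 0.1 rad), its axis over 100 mm from the pot's (value of joint rotor above 1.1 rad and value of joint plunger above 0.0045 m and horizontal distance between lamp_grip and socket below 0.008 m and z of lamp_grip in the frame of socket below 0.034 m and angle between lamp_grip's own z axis and vertical below 0.15 rad and contact force between the fingers and lamp above 2 N and height (world z) of lid_knob below 0.122 m and angle between lid_knob's own z axis and vertical below 0.1 rad and horizontal distance between lid_knob and pot_seat above 0.1 m); the arm keeps its last pose, push and grip.
It fails at once if a bystander (tape roll, flux bottle, eraser) is pushed more than 20 mm (distance of any of tape_mid, flux_mid, rubber_mid from where it was at the start of the episode above 0.02 m).
It also fails if it takes over 54 s, if anything falls off the work surface, if the arm or the gripper's body presses on something with over 40 N, if the wrist force passes 120 N, or if a joint passes its speed limit or range.

## Working session

There is one attempt and no reset: what is moved stays moved. The work goes in short steps, Python scripts to look and compute and a tool call to move; the robot and the scene stay as the last step left them, time stands still between calls to the robot, and variables do not carry over. Pictures are saved under pics/ and viewed, and the job is handed in when it is done.

Besides the shell and the picture viewer there is one more tool, called after ">>>" by a JSON object that holds its "api" and its "payload". servo_tool: Moves the arm, as the interface text tells. Its arguments: {"type":"object","properties":{"targets":{"type":"array"},"claw":{"type":"number"},"force":{"type":"number"}},"required":["targets"]}

```bash
mkdir -p pics; ls; cat > h.py <<'E'
import numpy as np, cv2
from workcell import bot
def cam(n,save=None):
    d=bot.read_camera(n)
    d={k:(np.array(v) if k!='frame' else v) for k,v in d.items()}
    if save: cv2.imwrite('pics/'+save,cv2.cvtColor(d['frame'],cv2.COLOR_RGB2BGR))
    return d
def ray(d,u,v):
    r=d['R'].T@np.linalg.inv(d['intrinsics'])@np.array([u,v,1.]); c=-d['R'].T@d['t']
    return c,r/np.linalg.norm(r)
def plane(d,u,v,z):
    c,r=ray(d,u,v); return c+r*(z-c[2])/r[2]
def tri(ds):
    A=np.zeros((3,3));b=np.zeros(3)
    for d,u,v in ds:
        c,r=ray(d,u,v);P=np.eye(3)-np.outer(r,r);A+=P;b+=P@c
    X=np.linalg.solve(A,b)
    return X,[np.linalg.norm((np.eye(3)-np.outer(ray(d,u,v)[1],ray(d,u,v)[1]))@(X-ray(d,u,v)[0])) for d,u,v in ds]
def proj(d,X):
    p=d['intrinsics']@(d['R']@np.array(X)+d['t']);return p[:2]/p[2]
E
python3 - <<'E'
from h import *
for n in('scene','top'):
    d=cam(n,n+'0.png'); print(n,d['intrinsics'].tolist(),(-d['R'].T@d['t']).round(3),d['R'].round(3).tolist())
print(bot.sense())
E
```

```text
pics
scene [[554.1192102576738, 0.0, 325.3465979744396], [0.0, 554.1192102576738, 236.16266305077545], [0.0, 0.0, 1.0]] [ 0.083 -0.718  0.465] [[0.733, -0.68, -0.026], [-0.299, -0.287, -0.91], [0.612, 0.675, -0.413]]
top [[513.051272119072, 0.0, 316.5433426587517], [0.0, 513.051272119072, 233.22377692630678], [0.0, 0.0, 1.0]] [ 0.455 -0.159  0.982] [[0.018, -1.0, -0.006], [-0.987, -0.017, -0.159], [0.158, 0.009, -0.987]]
{'clock': 0.1, 'qpos': array([-1.29989877,  0.46942776, -0.04862467,  1.53354776,  0.02411442,
        1.14098699, -0.08230062]), 'qvel': array([-2.09937237e-05, -2.43230458e-03, -6.53768965e-04, -4.37197245e-03,
       -1.47849495e-03,  1.33020256e-03,  1.23336900e-03]), 'effort': array([ 2.99644962e-04, -5.11514640e+01, -4.71431238e-02, -2.38389802e+01,
        1.07687933e-02,  4.39436335e-03,  1.58425439e-05]), 'tool_pos': array([0.19917301, 0.6444339 , 0.24133259]), 'orientation': array([ 1.49308153e-01,  9.88790311e-01, -8.85792688e-04, -1.03519346e-04]), 'wrist_force': array([-0.25476265, -0.32049211,  0.14380306]), 'wrist_torque': array([-0.02390754, -0.02944214,  0.01972564]), 'gripper_width': 0.08532165922221914}
```

View pics/scene0.png

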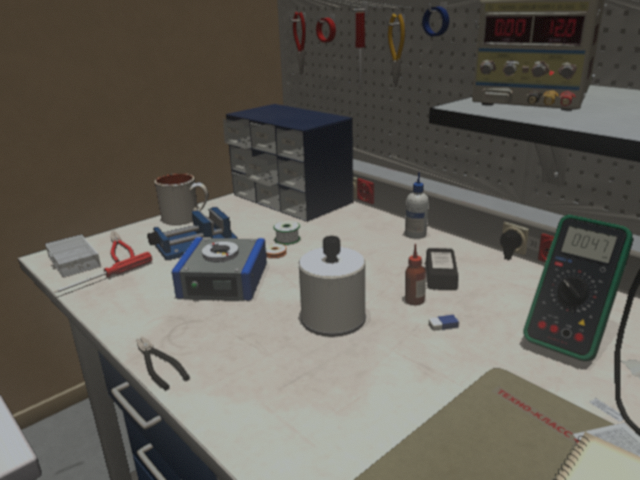

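View pics/top0.png

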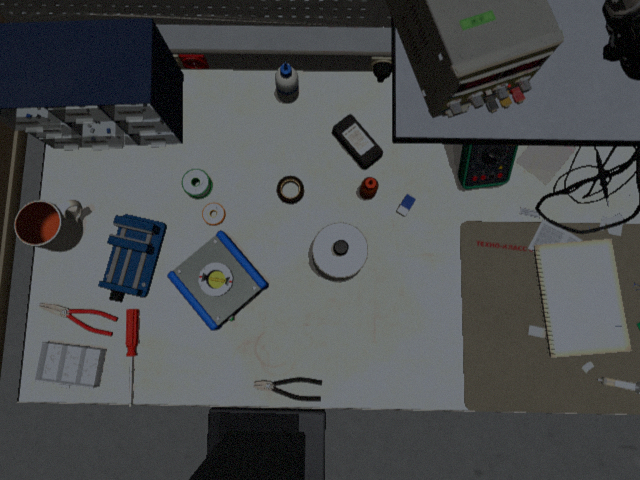

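The scene view shows the lid at (332,290) with its knob at (332,248), and the test unit at (220,268). The top view shows the knob at (341,247), the socket at (217,280), tape at (290,189), flux at (369,187) and eraser at (405,204). I'll zoom in on the details.

```bash
python3 - <<'E'
import cv2,numpy as np
a=cv2.imread('pics/top0.png')[215:345,150:285]; b=cv2.imread('pics/scene0.png')[220:345,165:380]
c=cv2.imread('pics/top0.png')[150:290,260:430]
cv2.imwrite('pics/c1.png',np.clip(cv2.resize(a,None,fx=4.5,fy=4.5,interpolation=cv2.INTER_CUBIC)*1.6,0,255))
cv2.imwrite('pics/c2.png',np.clip(cv2.resize(b,None,fx=3.7,fy=3.7,interpolation=cv2.INTER_CUBIC)*1.4,0,255))
cv2.imwrite('pics/c3.png',np.clip(cv2.resize(c,None,fx=4,fy=4,interpolation=cv2.INTER_CUBIC)*1.4,0,255))
E
```

```text
[ WARN:0@0.069] global loadsave.cpp:1063 imwrite_ Unsupported depth image for selected encoder is fallbacked to CV_8U.
```

View pics/c1.png

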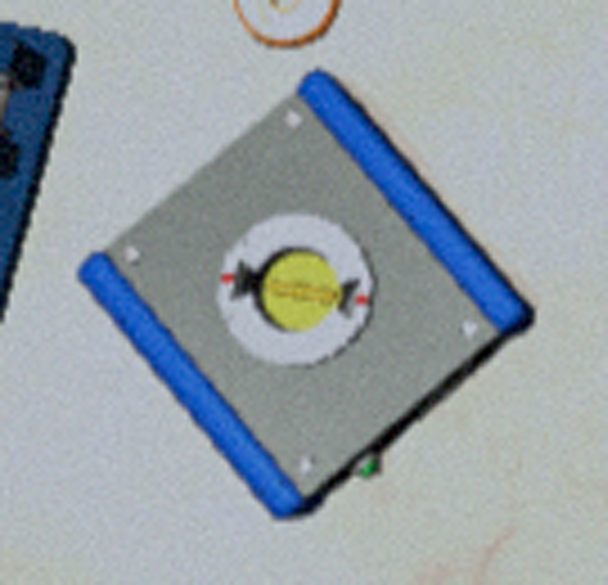

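View pics/c2.png

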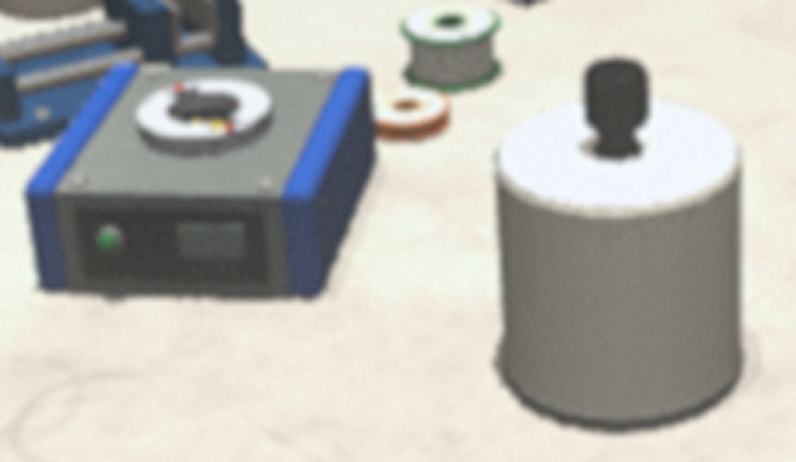

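View pics/c3.png

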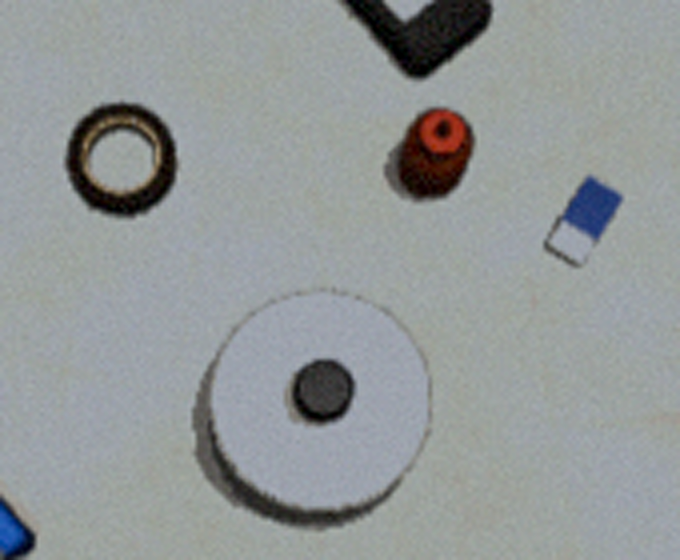

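```bash
cat > m1.py <<'E'
from h import *
def blob(mask,x0,y0,x1,y1,k=0):
    m=np.zeros_like(mask,dtype=np.uint8); m[y0:y1,x0:x1]=mask[y0:y1,x0:x1]*255
    n,l,s,c=cv2.connectedComponentsWithStats(m)
    i=np.argsort(-s[1:,4])[k]+1
    return c[i],s[i],(l==i).astype(np.uint8)
T=cam('top');S=cam('scene')
t=T['frame'].astype(int);s=S['frame'].astype(int)
def red(f):return (f[...,0]>f[...,1]+40)&(f[...,0]>f[...,2]+40)
# knob
ct,st,mt=blob(t.max(2)<75,320,230,360,265); print('knob top',ct,st)
cs,ss,ms=blob(s.max(2)<75,315,230,350,262); print('knob scene',cs,ss)
X,e=tri([(T,*ct),(S,*cs)]);print('knob tri',X.round(4),e); print(plane(T,*ct,.136))
# lid top ellipse, via bright mask
def ell(mask,box):
    c,st,m=blob(mask,*box); cn=max(cv2.findContours(m,0,1)[0],key=len); h=cv2.convexHull(cn); return cv2.fitEllipse(h),st
for z in (0.1,):
  pass
g=t.mean(2);gs=s.mean(2)
print('grey lid/top bg',g[225:275:6,341].round(),g[260,300:380:8].round())
print('scene lid',gs[245:300:5,332].round(), gs[272,290:375:8].round())
print('collar',g[280,190:250:4].round(),'scene',gs[248,195:245:4].round())
for n,d,f,b in(('top',T,t,(190,260,245,300)),('scene',S,s,(200,235,245,265))):
    m=red(f)
    mm=np.zeros(m.shape,np.uint8);mm[b[1]:b[3],b[0]:b[2]]=m[b[1]:b[3],b[0]:b[2]]
    k,l,st,c=cv2.connectedComponentsWithStats(mm,connectivity=8)
    for i in range(1,k):print(n,c[i].round(2),st[i,4],plane(d,*c[i],.062).round(4))
E
python3 m1.py
```

```text
knob top [340.14903846 247.51442308] [333 240  16  16 208]
knob scene [331.22255193 248.19881306] [324 237  16  25 337]
knob tri [ 0.5698 -0.1918  0.1208] [np.float64(0.0005786847875637912), np.float64(0.0005786847875639151)]
[ 0.56730674 -0.19083561  0.136     ]
grey lid/top bg [117. 117. 116.  42.  37.  49. 119. 113. 116.] [114. 114. 118. 116. 116. 115. 116. 117. 116. 111.]
scene lid [ 49.  49.  48.  49. 175. 177. 166.  89.  90.  90.  89.] [163. 146. 126. 175. 176. 177. 176. 176. 147.  79. 170.]
collar [ 85.  82. 103.  52.  44.  82.  76.  83.  82.  39.  96.  79.  84.  83.
  85.] scene [ 89. 111. 152. 175. 107.  71.  70.  67.  61. 172. 175. 103. 108.]
top [200.33 276.33] 3 [0.5208 0.0565 0.062 ]
top [230. 281.] 3 [0.5133 0.0029 0.062 ]
scene [227. 254.] 1 [0.5178 0.0063 0.062 ]
```

```bash
cat > m2.py <<'E'
from h import *
T=cam('top');S=cam('scene')
def ell(d,thr,box,name):
    f=cv2.GaussianBlur(d['frame'],(3,3),0).astype(float).mean(2)
    f=f[box[1]:box[3],box[0]:box[2]]; K=8
    f=cv2.resize(f,None,fx=K,fy=K,interpolation=cv2.INTER_CUBIC)
    m=((f>thr)*255).astype(np.uint8)
    cs=cv2.findContours(m,cv2.RETR_EXTERNAL,cv2.CHAIN_APPROX_NONE)[0]
    c=max(cs,key=cv2.contourArea); h=cv2.convexHull(c)
    e=cv2.fitEllipse(c); p=(c[:,0]+.5)/K-.5+np.array(box[:2])
    cv2.imwrite('pics/'+name,cv2.drawContours(cv2.cvtColor(np.clip(f,0,255).astype(np.uint8),cv2.COLOR_GRAY2BGR),[c],-1,(0,0,255),1))
    return p
def circ(d,p,z):
    q=np.array([plane(d,*u,z)[:2] for u in p])
    A=np.c_[2*q,np.ones(len(q))];w=np.ones(len(q),bool)
    for _ in range(6):
        s=np.linalg.lstsq(A[w],(q[w]**2).sum(1),rcond=None)[0];r=np.sqrt(s[2]+s[0]**2+s[1]**2)
        res=np.abs(np.hypot(*(q-s[:2]).T)-r);w=res<max(.0012,np.median(res)*2)
    return s[:2].round(4),round(2000*r,1),w.mean().round(2),q[w].mean(0).round(4)
pt=ell(T,93,(188,255,248,305),'ct.png');print('collar top',circ(T,pt,.062))
ps=ell(S,145,(196,232,245,263),'cs.png');print('collar scene',circ(S,ps,.062))
pt=ell(S,135,(290,235,375,292),'ls.png');
for z in(.1,):print('lidtop scene',circ(S,pt,z))
def redc(d,b):
    f=d['frame'][b[1]:b[3],b[0]:b[2]].astype(float);w=np.clip(f[...,0]-f[...,1:].max(2)-15,0,None)
    v,u=np.mgrid[b[1]:b[3],b[0]:b[2]];return (w*u).sum()/w.sum(),(w*v).sum()/w.sum()
a=[(194,270,206,283),(224,275,236,288)];b=[(208,238,219,249),(222,249,234,261)]
A=[redc(T,x) for x in a];B=[redc(S,x) for x in b];print(A,B)
for n,d,l in(('T',T,A),('S',S,B)):
    P=[plane(d,*x,.062) for x in l];D=P[0]-P[1];print(n,[p.round(4) for p in P],np.linalg.norm(D),(P[0]+P[1])/2,np.arctan2(D[1],D[0]))
for i in range(2):
    for j in range(2):print(i,j,tri([(T,*A[i]),(S,*B[j])]))
E
python3 m2.py
```

```text
collar top (array([0.5141, 0.0311]), np.float64(56.1), np.float64(0.62), array([0.4995, 0.0335]))
collar scene (array([0.5204, 0.0342]), np.float64(57.4), np.float64(0.59), array([0.5008, 0.0319]))
lidtop scene (array([ 0.5797, -0.1864]), np.float64(159.2), np.float64(0.88), array([ 0.5746, -0.1896]))
[(np.float64(200.2171717171717), np.float64(276.37373737373736)), (np.float64(229.96842105263158), np.float64(281.12631578947367))] [(np.float64(212.8695652173913), np.float64(243.22826086956522)), (np.float64(226.4181818181818), np.float64(253.9))]
T [array([0.5207, 0.0567, 0.062 ]), array([0.5131, 0.0029, 0.062 ])] 0.054324390079295244 [0.51690908 0.02982347 0.062     ] 1.4309112996626836
S [array([0.5244, 0.06  , 0.062 ]), array([0.5173, 0.0073, 0.062 ])] 0.05317028376655656 [0.52087686 0.03365185 0.062     ] 1.4364470368490536
0 0 (array([0.52116144, 0.05574628, 0.06445047]), [np.float64(0.0007530386414464481), np.float64(0.0007530386414462336)])
0 1 (array([0.53223566, 0.05534554, 0.03965578]), [np.float64(0.011915442086109894), np.float64(0.011915442086109979)])
1 0 (array([0.50320123, 0.00315914, 0.08861216]), [np.float64(0.009589354560086343), np.float64(0.009589354560086409)])
1 1 (array([0.51344535, 0.00204372, 0.06513276]), [np.float64(0.0006172634774514678), np.float64(0.0006172634774514542)])
```

```bash
python3 -c "
import cv2,numpy as np
a=[cv2.resize(cv2.imread('pics/'+n),(390,300)) for n in('ct.png','cs.png','ls.png')]
cv2.imwrite('pics/cc.png',np.vstack([np.hstack(a[:2]),np.hstack([a[2],a[2]])]))"
```

```text
(no output)
```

View pics/cc.png

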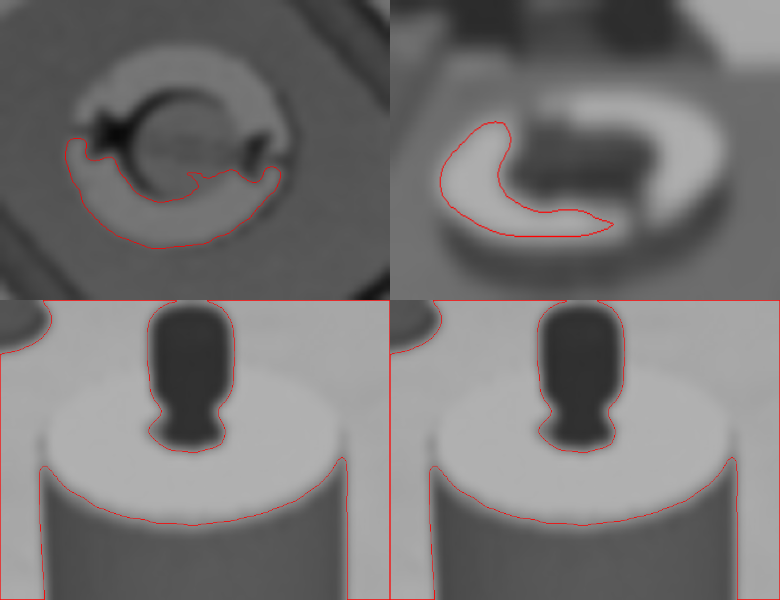

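The mark midpoint is (0.517, 0.029, 0.065), about 3 mm above the stated height, so the two views disagree by a few mm and I'll refine this with the gripper as a reference. The marks give a socket x yaw of 1.434 rad. Next I'll map the bystanders and free space.

```bash
python3 - <<'E'
from h import *
T=cam('top')
for n,u,v,z in(('tape',290,189,.01),('flux top',370,183,.1),('flux base',367,195,0),('eraser',405,204,.006),('mat edge',461,260,0),('pliers tip',255,383,0),('pliers end',321,390,0),('cabinet corner',182,128,.2),('bench front edge',400,410,0),('mat corner',461,222,0),('pen',390,330,0)):
    print(n,plane(T,u,v,z).round(3))
print(proj(T,[.45,-.26,0]), proj(T,[.45,-.26,.1]))
E
```

```text
tape [ 0.697 -0.097  0.01 ]
flux top [ 0.688 -0.244  0.1  ]
flux base [ 0.69  -0.247  0.   ]
eraser [ 0.672 -0.321  0.006]
mat edge [ 0.565 -0.428  0.   ]
pliers tip [ 0.33  -0.041  0.   ]
pliers end [ 0.319 -0.163  0.   ]
cabinet corner [0.747 0.066 0.2  ]
bench front edge [ 0.287 -0.309  0.   ]
mat corner [ 0.639 -0.43   0.   ]
pen [ 0.431 -0.291  0.   ]
[373.37129882 319.2771967 ] [379.45363984 319.69207848]
```

>>> {"api": "servo_tool", "payload": {"targets": [{"delta_pos": [1.85, -4.2, 0], "turn": [0, 0, -0.142]}, {"delta_pos": [1.85, -4.2, 0], "turn": [0, 0, -0.142]}, {"delta_pos": [1.85, -4.2, 0], "turn": [0, 0, -0.142]}, {"delta_pos": [1.85, -4.2, 0], "turn": [0, 0, -0.142]}, {"delta_pos": [1.85, -4.2, 0], "turn": [0, 0, -0.142]}, {"delta_pos": [1.85, -4.2, 0], "turn": [0, 0, -0.142]}, {"delta_pos": [1.85, -4.2, 0], "turn": [0, 0, -0.142]}, {"delta_pos": [1.85, -4.2, 0], "turn": [0, 0, -0.142]}, {"delta_pos": [1.85, -4.2, 0], "turn": [0, 0, -0.142]}, {"delta_pos": [1.85, -4.2, 0], "turn": [0, 0, -0.142]}], "claw": -1, "force": 30}}

```text
clock: 1.6
tool_pos: [0.3848, 0.2236, 0.2427]
orientation: [0.759, 0.651, 0.001, -0.0]
wrist_force: [1.5, 1.2, 0.6]
gripper_width: 0.0854
```

>>> {"api": "servo_tool", "payload": {"targets": [{"delta_pos": [1.85, -4.2, 0], "turn": [0, 0, -0.142]}, {"delta_pos": [1.85, -4.2, 0], "turn": [0, 0, -0.142]}, {"delta_pos": [1.85, -4.2, 0], "turn": [0, 0, -0.142]}, {"delta_pos": [1.85, -4.2, 0], "turn": [0, 0, -0.142]}, {"delta_pos": [1.85, -4.2, 0], "turn": [0, 0, -0.142]}, {"delta_pos": [1.85, -4.2, 0], "turn": [0, 0, -0.142]}, {"delta_pos": [1.85, -4.2, 0], "turn": [0, 0, -0.142]}, {"delta_pos": [1.85, -4.2, 0], "turn": [0, 0, -0.142]}, {"delta_pos": [1.85, -4.0, -1], "turn": [0, 0, -0.142]}, {"delta_pos": [1.8, -3.8, -2], "turn": [0, 0, -0.142]}]}}

```text
clock: 2.85
tool_pos: [0.5702, -0.1904, 0.2128]
orientation: [1.0, -0.001, 0.001, 0.0]
wrist_force: [0.3, -0.1, -0.4]
gripper_width: 0.0853
```

```bash
python3 - <<'E'
from h import *
s=bot.sense();print(s['tool_pos'],s['orientation'],s['qpos'],s['clock'])
T=cam('top','t1.png');S=cam('scene','s1.png')
a=np.hstack([cv2.resize(d['frame'][y:y+150,x:x+130,::-1],(390,450)) for d,x,y in((S,270,150),(T,270,170))])
cv2.imwrite('pics/v1.png',a)
for d in(S,T):print(proj(d,s['tool_pos']))
E
```

```text
[ 0.57016097 -0.19043558  0.2128437 ] [ 9.99998490e-01 -1.12595681e-03  1.31957059e-03  1.05324804e-04] [-0.33064161  0.46280708  0.80135927  1.78556999 -0.37934833  1.05161094
 -0.96342838] 2.85
[328.86632842 187.21627181]
[341.88598786 238.98926087]
```

View pics/v1.png

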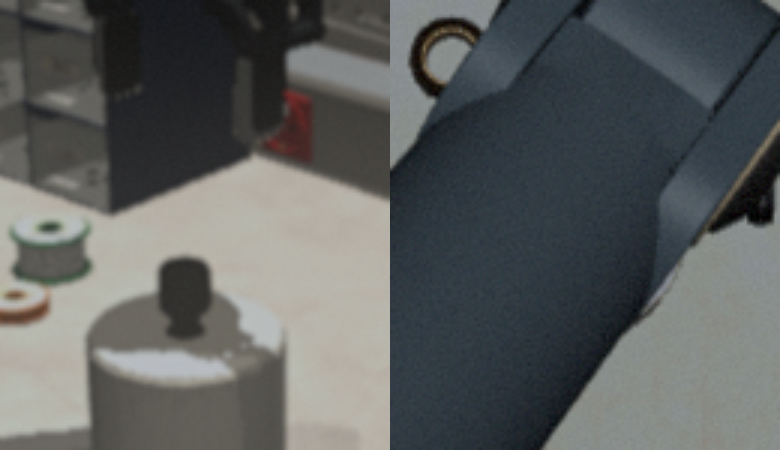

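The fingers straddle the knob in the scene view: fingertips at about (310,180) and (358,190), knob at (331,248). The arm covers the top view. I'll descend and grip the knob.

>>> {"api": "servo_tool", "payload": {"targets": [{"delta_pos": [0, 0, -2.5], "turn": [0, 0, 0]}, {"delta_pos": [0, 0, -2.5], "turn": [0, 0, 0]}, {"delta_pos": [0, 0, -2.2], "turn": [0, 0, 0]}, {"delta_pos": [0, 0, -1.5], "turn": [0, 0, 0]}, {"delta_pos": [0, 0, -0.8], "turn": [0, 0, 0]}, {"delta_pos": [0, 0, 0], "turn": [0, 0, 0]}]}}

```text
clock: 3.7
tool_pos: [0.5688, -0.1889, 0.1173]
orientation: [1.0, 0.001, -0.0, -0.0]
wrist_force: [0.8, -0.1, 0.8]
gripper_width: 0.0853
```

>>> {"api": "servo_tool", "payload": {"targets": [{"delta_pos": [0, 0, 0], "turn": [0, 0, 0]}, {"delta_pos": [0, 0, 0], "turn": [0, 0, 0]}, {"delta_pos": [0, 0, 0], "turn": [0, 0, 0]}, {"delta_pos": [0, 0, 0], "turn": [0, 0, 0]}, {"delta_pos": [0, 0, 0], "turn": [0, 0, 0]}, {"delta_pos": [0, 0, 0], "turn": [0, 0, 0]}], "claw": 1, "force": 30}}

```text
clock: 4.45
tool_pos: [0.569, -0.1895, 0.1177]
orientation: [1.0, 0.001, 0.0, 0.0]
wrist_force: [0.3, -0.7, 2.5]
gripper_width: 0.0248
```

```bash
python3 - <<'E'
from h import *
S=cam('scene','s2.png')
cv2.imwrite('pics/v2.png',cv2.resize(S['frame'][200:340,260:400,::-1],(560,560)))
E
```

```text
(no output)
```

View pics/v2.png

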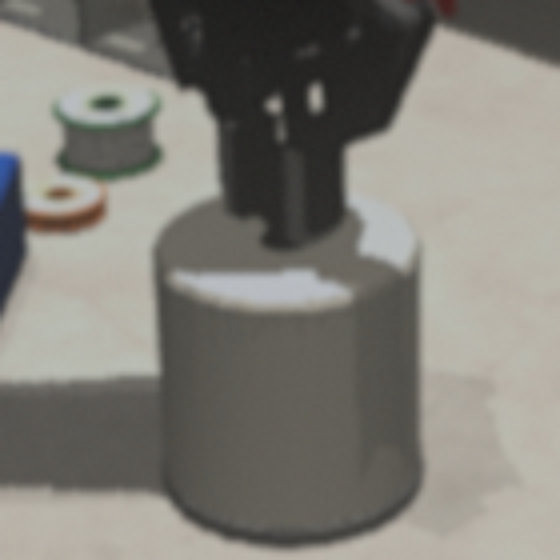

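The fingers hold the knob at a width of 24.8 mm. Lifting.

>>> {"api": "servo_tool", "payload": {"targets": [{"delta_pos": [0, 0, 0.7], "turn": [0, 0, 0]}, {"delta_pos": [0, 0, 1.3], "turn": [0, 0, 0]}, {"delta_pos": [0, 0, 2], "turn": [0, 0, 0]}, {"delta_pos": [0, 0, 2.5], "turn": [0, 0, 0]}, {"delta_pos": [0, 0, 2.5], "turn": [0, 0, 0]}, {"delta_pos": [0, 0, 2], "turn": [0, 0, 0]}, {"delta_pos": [0, 0, 0], "turn": [0, 0, 0]}]}}

```text
clock: 5.38
tool_pos: [0.5697, -0.1896, 0.2295]
orientation: [1.0, 0.001, 0.002, 0.0]
wrist_force: [-0.1, 0.2, -1.9]
gripper_width: 0.0249
```

```bash
python3 - <<'E'
from h import *
S=cam('scene','s3.png')
cv2.imwrite('pics/v3.png',cv2.resize(S['frame'][140:340,230:430,::-1],(600,600)))
E
```

```text
(no output)
```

View pics/v3.png

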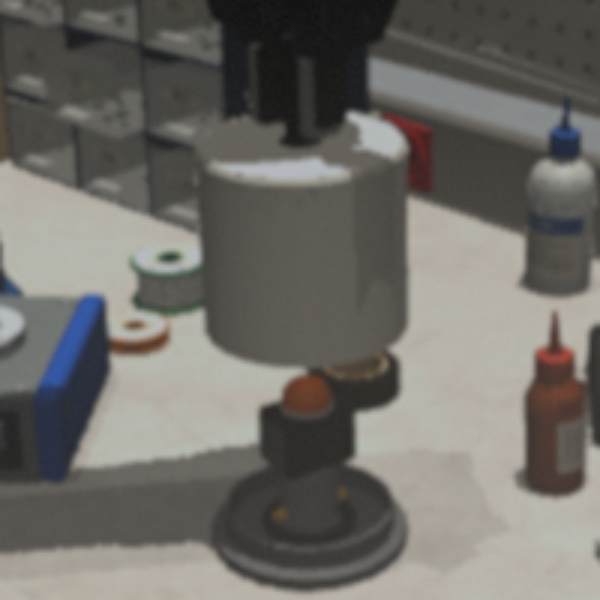

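The lid hangs clear of the lamp: lid at (332,220), lens at (332,271). Carrying it to (0.45,-0.26).

>>> {"api": "servo_tool", "payload": {"targets": [{"delta_pos": [-1.5, -0.8, 0], "turn": [0, 0, 0]}, {"delta_pos": [-2.5, -1.5, 0], "turn": [0, 0, 0]}, {"delta_pos": [-3, -1.7, 0], "turn": [0, 0, 0]}, {"delta_pos": [-3, -1.7, 0], "turn": [0, 0, 0]}, {"delta_pos": [-2, -1.3, -1], "turn": [0, 0, 0]}, {"delta_pos": [0, 0, -3], "turn": [0, 0, 0]}, {"delta_pos": [0, 0, -3], "turn": [0, 0, 0]}, {"delta_pos": [0, 0, -2.5], "turn": [0, 0, 0]}, {"delta_pos": [0, 0, -1.5], "turn": [0, 0, 0]}, {"delta_pos": [0, 0, -0.5], "turn": [0, 0, 0]}]}}

```text
clock: 6.68
tool_pos: [0.4477, -0.2591, 0.1115]
orientation: [1.0, 0.001, -0.001, -0.0]
wrist_force: [-0.3, -0.8, -1.3]
gripper_width: 0.0247
```

>>> {"api": "servo_tool", "payload": {"targets": [{"delta_pos": [0, 0, -0.3], "turn": [0, 0, 0]}, {"delta_pos": [0, 0, -0.2], "turn": [0, 0, 0]}, {"delta_pos": [0, 0, 0], "turn": [0, 0, 0]}]}}

```text
clock: 7.05
tool_pos: [0.449, -0.2603, 0.1093]
orientation: [1.0, 0.0, 0.001, 0.0]
wrist_force: [-3.8, 0.2, 9.9]
gripper_width: 0.0247
```

Contact was felt at the expected height, so I'll release and rise.

>>> {"api": "servo_tool", "payload": {"targets": [{"delta_pos": [0, 0, 0], "turn": [0, 0, 0]}, {"delta_pos": [0, 0, 0], "turn": [0, 0, 0]}, {"delta_pos": [0, 0, 0], "turn": [0, 0, 0]}, {"delta_pos": [0, 0, 0], "turn": [0, 0, 0]}, {"delta_pos": [0, 0, 0.5], "turn": [0, 0, 0]}, {"delta_pos": [0, 0, 3], "turn": [0, 0, 0]}, {"delta_pos": [0, 0, 5], "turn": [0, 0, 0]}, {"delta_pos": [-1, -4, 5], "turn": [0, 0, 0]}, {"delta_pos": [-1, -5, 2], "turn": [0, 0, 0]}, {"delta_pos": [0, 0, 0], "turn": [0, 0, 0]}], "claw": -1}}

```text
clock: 8.3
tool_pos: [0.4276, -0.3526, 0.2633]
orientation: [1.0, -0.003, 0.002, 0.002]
wrist_force: [-0.4, 1.0, -1.1]
gripper_width: 0.0855
```

```bash
python3 - <<'E'
from h import *
T=cam('top','t4.png');S=cam('scene','s4.png')
a=np.hstack([cv2.resize(S['frame'][200:380,270:410,::-1],(400,514)),cv2.resize(T['frame'][180:360,280:420,::-1],(400,514))])
cv2.imwrite('pics/v4.png',a)
E
```

```text
(no output)
```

View pics/v4.png

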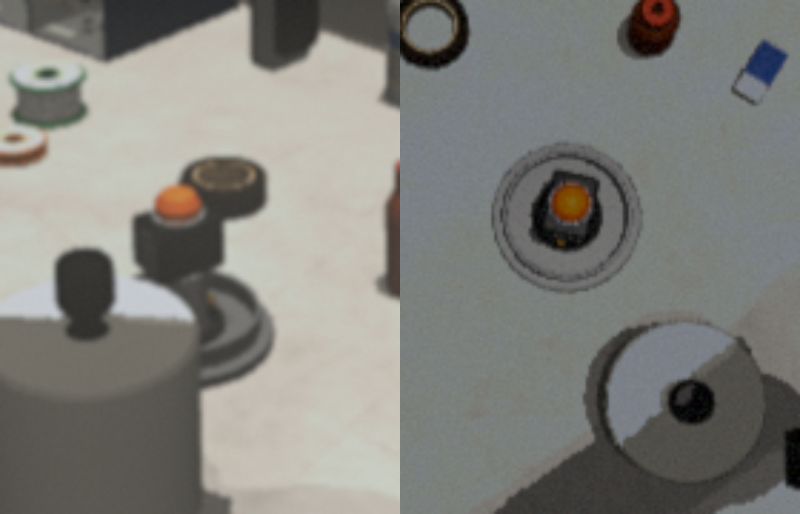

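View pics/t4.png

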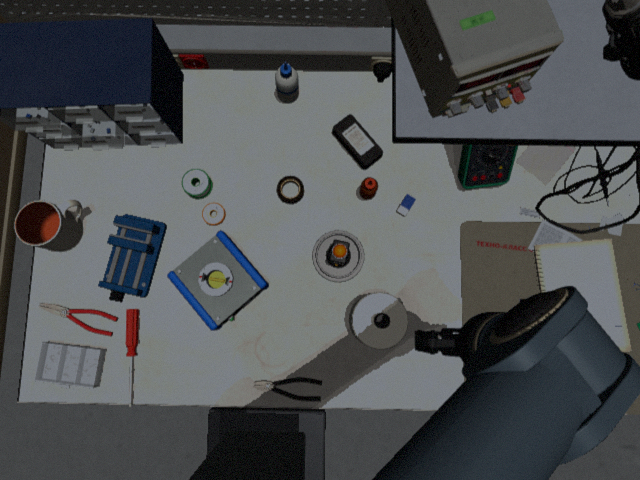

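The lid stands at top pixel (378,322) and the lamp lens is at (340,251). I'll use the lid knob, whose position the TCP gave, to check the camera offsets, and then measure the lamp.

```bash
cat > m3.py <<'E'
from h import *
T=cam('top');S=cam('scene')
t=T['frame'].astype(int);s=S['frame'].astype(int)
def blob(mask,x0,y0,x1,y1):
    m=np.zeros(mask.shape,np.uint8); m[y0:y1,x0:x1]=mask[y0:y1,x0:x1]
    n,l,st,c=cv2.connectedComponentsWithStats(m); i=1+np.argmax(st[1:,4]); return c[i],st[i],(l==i)
ct,st,_=blob(t.max(2)<58,370,308,392,332);cs,ss,_=blob(s.max(2)<75,285,284,315,312)
print('knob',ct,st,cs,ss)
K=np.array([.449,-.2603,.116]);print('exp top disc',proj(T,K+[0,0,.012]),'mid',proj(T,K),'scene mid',proj(S,K),'tri',tri([(T,*ct),(S,*cs)]))
ora=lambda f:(f[...,0]>110)&(f[...,0]>f[...,2]+60)
ct,st,_=blob(ora(t),325,235,355,270);cs,ss,_=blob(ora(s),320,255,345,285)
X,e=tri([(T,*ct),(S,*cs)]);print('lens',ct,st,cs,ss,X,e)
for z in(.08,.085):print(z,plane(T,*ct,z),plane(S,*cs,z))
cv2.imwrite('pics/v5.png',np.clip(1.8*np.hstack([cv2.resize(f[y:y+45,x:x+40,::-1],(400,450),interpolation=cv2.INTER_CUBIC).astype(float) for f,x,y in((T['frame'],320,233),(S['frame'],312,258))]),0,255).astype(np.uint8))
E
python3 m3.py
```

```text
knob [381.53080569 320.4549763 ] [374 313  16  16 211] [299.16831683 299.42079208] [290 288  19  24 404]
exp top disc [381.59722632 320.44769005] mid [380.73938762 320.38070868] scene mid [297.58631681 299.59821845] tri (array([ 0.44940102, -0.26190816,  0.11666089]), [np.float64(0.0006180122063703819), np.float64(0.0006180122063702603)])
lens [340.01904762 250.45714286] [335 245  12  12 105] [331.77622378 270.1048951 ] [324 265  16  11 143] [ 0.56906542 -0.19281434  0.08599085] [np.float64(0.000427839275034243), np.float64(0.0004278392750342006)]
0.08 [ 0.56949015 -0.19276881  0.08      ] [ 0.5771458  -0.18472126  0.08      ]
0.085 [ 0.56885518 -0.19258156  0.085     ] [ 0.57073239 -0.19163951  0.085     ]
```

View pics/v5.png

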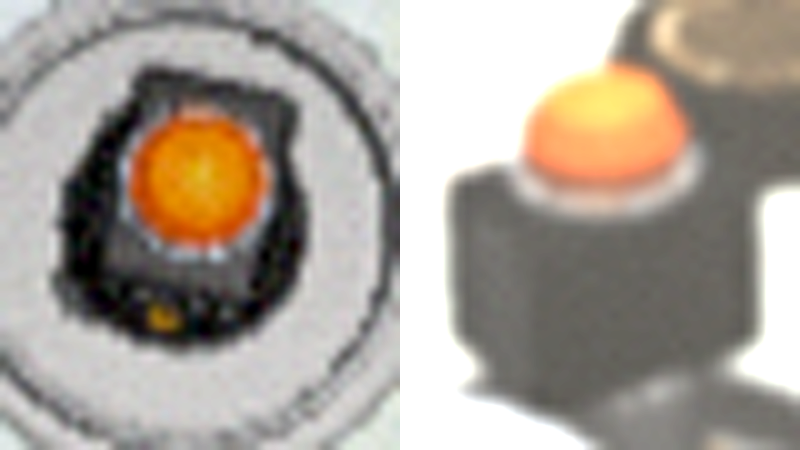

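The top camera agrees with the TCP-known knob to 0.1 px, while scene is off by 1.6 px in u, so I trust top for xy. The lens is at (0.569,-0.193,0.086), which fits the text. For the lamp yaw I'll use the pin at about (336.5,264.8) and the block's far edge.

```bash
python3 - <<'E'
from h import *
T=cam('top')
f=T['frame'].astype(float)
v,u=np.mgrid[258:270,330:343];g=f[258:270,330:343];w=np.clip(g[...,0]-g[...,2]-35,0,None)
p=((w*u).sum()/w.sum(),(w*v).sum()/w.sum());print(p)
c=plane(T,340.02,250.46,.084)
P=plane(T,*p,.019);D=c-P;print(P,D,np.hypot(*D[:2]),'yaw pin',np.arctan2(D[1],D[0]))
a=plane(T,334,240,.075);b=plane(T,349.5,242.6,.075);D=a-b;print(a,b,np.linalg.norm(D),'yaw edge',np.arctan2(D[1],D[0])-np.pi/2, 'mid',(a+b)/2)
# block top-surface mask
m=np.zeros(f.shape[:2],np.uint8);x=f.max(2);print(x[238:272:2,330:354:2].astype(int))
# pot disc edge
g=cv2.GaussianBlur(T['frame'],(3,3),0).astype(float).mean(2)
E
```

```text
(np.float64(335.61052631578946), np.float64(264.65263157894736))
[ 0.55019522 -0.18704631  0.019     ] [ 0.01878191 -0.00557443  0.065     ] 0.01959169377880541 yaw pin -0.28851653437491587
[ 0.58875065 -0.18201615  0.075     ] [ 0.58452917 -0.20971123  0.075     ] 0.02801496882420305 yaw edge -0.15126290176144286 mid [ 0.58663991 -0.19586369  0.075     ]
[[109 110 104 100 110 109 109 112 108  73  45  95]
 [108 107  38  29  41  74  97 101 110 110 108  44]
 [107  94  31  42  42  41  36  38  43  71 109 107]
 [ 59  27  40  79 105 111  82  54  46  32 109 111]
 [ 25  15  82 105 123 125 123 111  55  29 109 111]
 [  8  67 103 124 126 123 127 120  74  25 111 112]
 [  2  90 106 128 127 126 124 124 117  28 108 111]
 [ 15  77 102 128 129 125 125 129 109  22  70 112]
 [ 13  80  95 119 121 128 120 114  87  22  48 114]
 [ 11  44  71  97 107 109 101  88  30  21  44 117]
 [ 21  54  49  62  89  73  89  55   9  15  64 113]
 [ 21  20  39  50  50  49  51  57  15  17 110 113]
 [  0   8  50  29   9  36  40  44  15  44 114 116]
 [ 23   7  36  64  10  15  50   0  43 112 114 117]
 [109  67  26  26  11  18  21  75 114 116 115 118]
 [117 116 113  97  83  97 114 116 117 116 118 114]
 [115 114 115 116 111 113 118 114 117 114 113 102]]
```

>>> {"api": "servo_tool", "payload": {"targets": [{"delta_pos": [2, 2.5, 0], "turn": [0, 0, 0]}, {"delta_pos": [3, 3.5, 0], "turn": [0, 0, -0.05]}, {"delta_pos": [3, 3.5, 0], "turn": [0, 0, -0.05]}, {"delta_pos": [3, 3.5, -1], "turn": [0, 0, -0.05]}, {"delta_pos": [2.1, 2.2, -3], "turn": [0, 0, -0.05]}, {"delta_pos": [1, 0.8, -4], "turn": [0, 0, 0]}, {"delta_pos": [0, 0, -3], "turn": [0, 0, 0]}, {"delta_pos": [0, 0, 0], "turn": [0, 0, 0]}, {"delta_pos": [0, 0, 0], "turn": [0, 0, 0]}]}}

```text
clock: 9.68
tool_pos: [0.5706, -0.1877, 0.1515]
orientation: [0.995, -0.099, 0.001, 0.0]
wrist_force: [0.2, -0.1, 0.7]
gripper_width: 0.0851
```

```bash
python3 - <<'E'
from h import *
T=cam('top');S=cam('scene')
a=np.hstack([cv2.resize(S['frame'][180:330,260:400,::-1],(400,430)),cv2.resize(T['frame'][180:330,270:410,::-1],(400,430))])
cv2.imwrite('pics/v6.png',a);s=bot.sense();print(s['tool_pos'],s['orientation'],s['qpos'])
E
```

```text
[ 0.57089969 -0.18805613  0.15208711] [ 9.95091172e-01 -9.89537258e-02  1.30115668e-03  1.65389688e-04] [-0.3296831   0.54889008  0.80847083  1.84341229 -0.48156783  0.95375715
 -1.07695461]
```

View pics/v6.png

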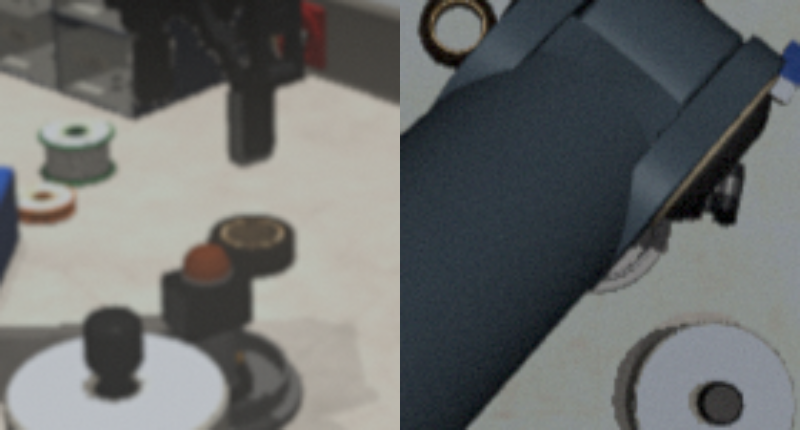

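The right finger is at (348,225) and the lens at (332,271), consistent with being above the lamp. I'll correct by (-2,-5) mm and descend.

>>> {"api": "servo_tool", "payload": {"targets": [{"delta_pos": [-0.15, -0.45, -1.5], "turn": [0, 0, 0]}, {"delta_pos": [0, 0, -2.5], "turn": [0, 0, 0]}, {"delta_pos": [0, 0, -2.5], "turn": [0, 0, 0]}, {"delta_pos": [0, 0, -2], "turn": [0, 0, 0]}, {"delta_pos": [0, 0, -1.3], "turn": [0, 0, 0]}, {"delta_pos": [0, 0, 0], "turn": [0, 0, 0]}, {"delta_pos": [0, 0, 0], "turn": [0, 0, 0]}]}}

```text
clock: 10.65
tool_pos: [0.5692, -0.1926, 0.0532]
orientation: [0.995, -0.099, 0.001, 0.0]
wrist_force: [-0.3, 0.4, -0.4]
gripper_width: 0.0855
```

>>> {"api": "servo_tool", "payload": {"targets": [{"delta_pos": [0, 0, 0], "turn": [0, 0, 0]}, {"delta_pos": [0, 0, 0], "turn": [0, 0, 0]}, {"delta_pos": [0, 0, 0], "turn": [0, 0, 0]}, {"delta_pos": [0, 0, 0], "turn": [0, 0, 0]}, {"delta_pos": [0, 0, 0], "turn": [0, 0, 0]}, {"delta_pos": [0, 0, 0], "turn": [0, 0, 0]}], "claw": 1, "force": 40}}

```text
clock: 11.4
tool_pos: [0.5688, -0.192, 0.0527]
orientation: [0.995, -0.099, 0.0, -0.0]
wrist_force: [0.2, 1.2, 0.7]
gripper_width: 0.0294
```

Gripped: width 29.4 mm and the TCP within 1 mm of the measured lamp axis. I'll refine the socket centre from the saved top picture before moving.

```bash
python3 - <<'E'
from h import *
T=cam('top')
gs=[cv2.imread('pics/'+n).astype(np.float32).mean(2) for n in('top0.png','t4.png')]
g=sum(gs)/2; g=cv2.GaussianBlur(g,(0,0),.7)
def fit(c,r0,r1,z,sign):
    for it in range(4):
        pts=[];R=np.arange(r0,r1,.0004)
        for a in np.linspace(0,2*np.pi,120,endpoint=False):
            uv=np.array([proj(T,[c[0]+r*np.cos(a),c[1]+r*np.sin(a),z]) for r in R],np.float32)
            p=cv2.remap(g,uv[:,:1].copy(),uv[:,1:].copy(),cv2.INTER_CUBIC)[:,0]
            dp=np.gradient(p)*sign;i=dp.argmax()
            if 1<i<len(R)-2 and dp[i]>.5:pts.append([c[0]+R[i]*np.cos(a),c[1]+R[i]*np.sin(a)])
        q=np.array(pts);w=np.ones(len(q),bool)
        for _ in range(6):
            A=np.c_[2*q,np.ones(len(q))]
            s=np.linalg.lstsq(A[w],(q[w]**2).sum(1),rcond=None)[0];r=np.sqrt(s[2]+s[:2]@s[:2])
            res=np.abs(np.hypot(*(q-s[:2]).T)-r);w=res<max(.0008,2*np.median(res))
        c=s[:2]
    return c.round(4),r.round(4),len(q),w.sum(),res[w].mean().round(5)
c=np.array([.517,.030])
print('collar outer',fit(c,.025,.034,.062,-1))
print('hole',fit(c,.012,.021,.062,1))
# pot disc (t4)
g=cv2.GaussianBlur(gs[1],(0,0),.7)
print('pot disc',fit(np.array([.569,-.192]),.045,.054,.008,1))
E
```

```text
collar outer (array([0.5171, 0.0304]), np.float64(0.0299), 118, np.int64(103), np.float64(0.00031))
hole (array([0.517 , 0.0299]), np.float64(0.017), 108, np.int64(87), np.float64(0.00029))
pot disc (array([ 0.5688, -0.1915]), np.float64(0.0508), 109, np.int64(100), np.float64(0.00033))
```

>>> {"api": "servo_tool", "payload": {"targets": [{"delta_pos": [0, 0, 0.7], "turn": [0, 0, 0]}, {"delta_pos": [0, 0, 1.3], "turn": [0, 0, 0]}, {"delta_pos": [0, 0, 2], "turn": [0, 0, 0]}, {"delta_pos": [0, 0, 2.5], "turn": [0, 0, 0]}, {"delta_pos": [0, 0, 2.5], "turn": [0, 0, 0]}, {"delta_pos": [0, 0, 2], "turn": [0, 0, 0]}]}}

```text
clock: 12.2
tool_pos: [0.569, -0.1925, 0.1649]
orientation: [0.995, -0.099, 0.001, 0.0]
wrist_force: [0.0, 0.4, -0.3]
gripper_width: 0.0295
```

The collar and hole fits give a socket centre of (0.517,0.030) with radii 29.9 and 17.0 mm, matching the text. The pot centre is (0.569,-0.1915), also consistent. Moving over the socket with the lamp turned to yaw 1.433.

>>> {"api": "servo_tool", "payload": {"targets": [{"delta_pos": [-0.3, 1.3, 0], "turn": [0, 0, 0.163]}, {"delta_pos": [-0.5, 2.3, 0], "turn": [0, 0, 0.163]}, {"delta_pos": [-0.6, 2.6, 0], "turn": [0, 0, 0.163]}, {"delta_pos": [-0.6, 2.6, 0], "turn": [0, 0, 0.163]}, {"delta_pos": [-0.6, 2.6, 0], "turn": [0, 0, 0.163]}, {"delta_pos": [-0.6, 2.6, 0], "turn": [0, 0, 0.163]}, {"delta_pos": [-0.6, 2.6, 0], "turn": [0, 0, 0.163]}, {"delta_pos": [-0.6, 2.6, 0], "turn": [0, 0, 0.163]}, {"delta_pos": [-0.5, 2, 0], "turn": [0, 0, 0.163]}, {"delta_pos": [-0.3, 1, 0], "turn": [0, 0, 0.163]}]}}

```text
clock: 13.45
tool_pos: [0.5165, 0.0309, 0.1633]
orientation: [0.752, 0.659, 0.0, 0.0]
wrist_force: [-0.5, -1.0, -1.0]
gripper_width: 0.0294
```

>>> {"api": "servo_tool", "payload": {"targets": [{"delta_pos": [0, 0, 0], "turn": [0, 0, 0]}, {"delta_pos": [0, 0, 0], "turn": [0, 0, 0]}]}}

```text
clock: 13.7
tool_pos: [0.5169, 0.029, 0.163]
orientation: [0.756, 0.655, 0.0, 0.0]
wrist_force: [-0.1, 0.1, -0.3]
gripper_width: 0.0295
```

```bash
cat > look.py <<'E'
from h import *
import sys
T=cam('top');S=cam('scene')
a=np.hstack([cv2.resize(S['frame'][160:310,150:290,::-1],(400,430),interpolation=cv2.INTER_CUBIC),cv2.resize(T['frame'][200:350,150:290,::-1],(400,430))])
cv2.imwrite('pics/'+sys.argv[1],np.clip(a*1.3,0,255).astype(np.uint8));s=bot.sense()
o=s['orientation'];print(s['clock'],s['tool_pos'].round(4),o.round(4),'yaw',2*np.arctan2(o[1],o[0]),s['wrist_force'].round(2),s['wrist_torque'].round(3),s['gripper_width'],s['qpos'].round(2))
E
python3 look.py v7.png
```

```text
13.8 [0.5168 0.029  0.1628] [ 7.554e-01  6.553e-01 -0.000e+00  3.000e-04] yaw 1.429071878552748 [ 0.89 -0.04 -0.45] [-0.001  0.015 -0.01 ] 0.029607022407524074 [-0.48  0.32  0.42  2.01 -0.17  0.85 -0.11]
```

View pics/v7.png

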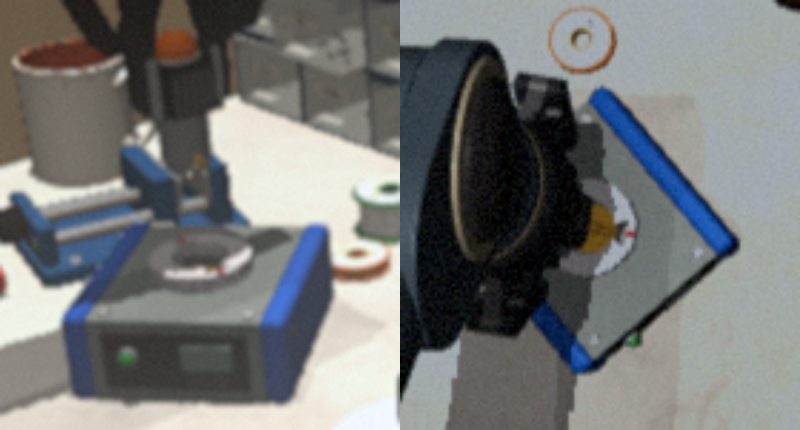

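The lamp hangs upright over the socket: pin visible at scene (219,216), mark-to-pin direction aligned. Correcting y by 1 mm and descending in stages.

>>> {"api": "servo_tool", "payload": {"targets": [{"delta_pos": [0, 0.1, -1.5], "turn": [0, 0, 0]}, {"delta_pos": [0, 0, -2], "turn": [0, 0, 0]}, {"delta_pos": [0, 0, -1.5], "turn": [0, 0, 0]}, {"delta_pos": [0, 0, 0], "turn": [0, 0, 0]}, {"delta_pos": [0, 0, 0], "turn": [0, 0, 0]}]}}

```text
clock: 14.42
tool_pos: [0.517, 0.0307, 0.1127]
orientation: [0.755, 0.656, 0.0, 0.0]
wrist_force: [0.3, 1.1, -1.0]
gripper_width: 0.0297
```

```bash
python3 look.py v8.png
```

```text
14.525 [0.5172 0.0308 0.1131] [7.546e-01 6.562e-01 6.000e-04 4.000e-04] yaw 1.431654348464882 [ 0.52  0.35 -0.84] [ 0.011 -0.02  -0.005] 0.02933758713798761 [-0.45  0.39  0.39  2.05 -0.22  0.74 -0.07]
```

View pics/v8.png

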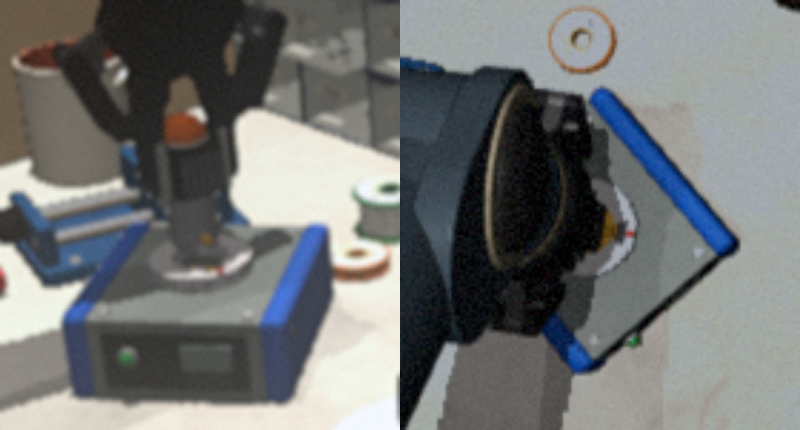

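The pin sits just above the collar, in line with its red mark at about (226,254). Entering slowly.

>>> {"api": "servo_tool", "payload": {"targets": [{"delta_pos": [0, -0.05, -0.4], "turn": [0, 0, 0]}, {"delta_pos": [0, 0, -0.4], "turn": [0, 0, 0]}, {"delta_pos": [0, 0, -0.4], "turn": [0, 0, 0]}, {"delta_pos": [0, 0, 0], "turn": [0, 0, 0]}]}}

```text
clock: 15.02
tool_pos: [0.5164, 0.0303, 0.1001]
orientation: [0.755, 0.656, -0.0, -0.0]
wrist_force: [-0.0, -0.4, -1.0]
gripper_width: 0.0292
```

>>> {"api": "servo_tool", "payload": {"targets": [{"delta_pos": [0, 0, -0.4], "turn": [0, 0, 0]}, {"delta_pos": [0, 0, -0.3], "turn": [0, 0, 0]}, {"delta_pos": [0, 0, 0], "turn": [0, 0, 0]}]}}

```text
clock: 15.4
tool_pos: [0.517, 0.0303, 0.0935]
orientation: [0.755, 0.656, 0.0, 0.0]
wrist_force: [0.5, -0.0, -1.0]
gripper_width: 0.0292
```

```bash
python3 look.py v9.png
```

```text
15.5 [0.517  0.0303 0.0936] [7.545e-01 6.563e-01 2.000e-04 2.000e-04] yaw 1.4317496880475276 [ 1.26  0.16 -1.47] [-0.059 -0.314  0.002] 0.029540967348498738 [-0.44  0.42  0.38  2.06 -0.24  0.7  -0.05]
```

View pics/v9.png

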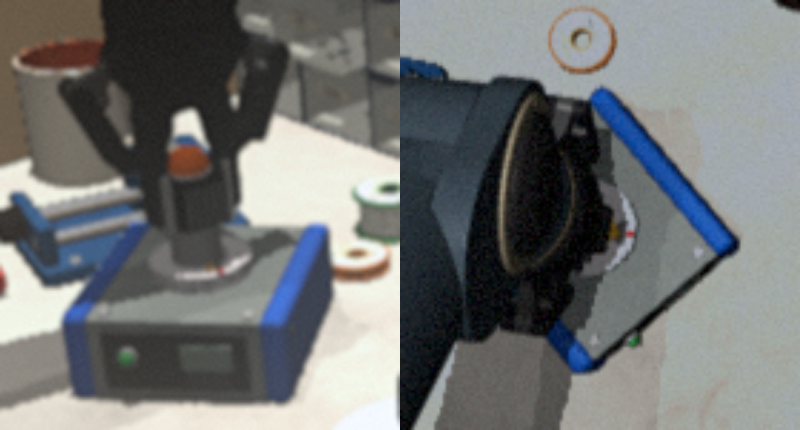

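The cap has entered the hole with only about 1 N of side force. Pushing in against the spring.

>>> {"api": "servo_tool", "payload": {"targets": [{"delta_pos": [0, 0, -0.3], "turn": [0, 0, 0]}, {"delta_pos": [0, 0, -0.3], "turn": [0, 0, 0]}, {"delta_pos": [0, 0, -0.3], "turn": [0, 0, 0]}, {"delta_pos": [0, 0, 0], "turn": [0, 0, 0]}, {"delta_pos": [0, 0, 0], "turn": [0, 0, 0]}]}}

```text
clock: 16.12
tool_pos: [0.5171, 0.0303, 0.0848]
orientation: [0.755, 0.656, 0.0, 0.0]
wrist_force: [1.1, -0.8, 5.3]
gripper_width: 0.0294
```

```bash
python3 look.py v10.png
```

```text
16.225 [0.5171 0.0304 0.0848] [7.545e-01 6.563e-01 4.000e-04 3.000e-04] yaw 1.4317689802040445 [-0.09 -0.49  4.45] [-0.013 -0.279 -0.036] 0.029343202238962977 [-0.43  0.44  0.37  2.07 -0.25  0.68 -0.04]
```

View pics/v10.png

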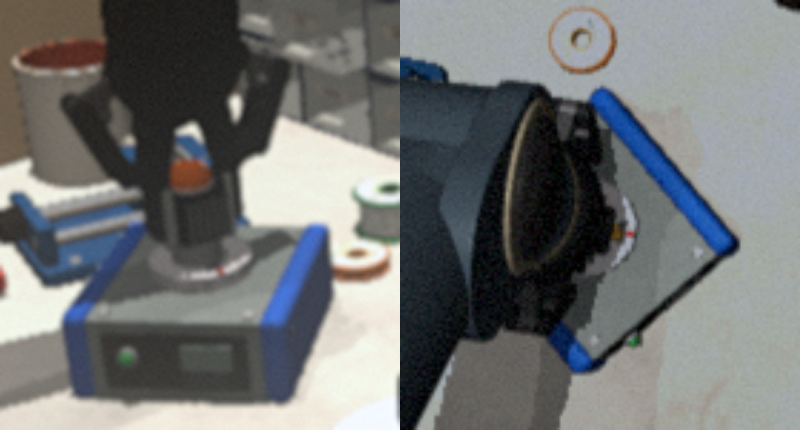

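The spring force is about 6 N, and the TCP height puts lamp_grip 30 mm above the mouth, so the pins are under the lip. I'll add a millimetre of push and twist clockwise.

>>> {"api": "servo_tool", "payload": {"targets": [{"delta_pos": [0, 0, -0.1], "turn": [0, 0, 0]}, {"delta_pos": [0, 0, 0], "turn": [0, 0, -0.06]}, {"delta_pos": [0, 0, 0], "turn": [0, 0, -0.1]}, {"delta_pos": [0, 0, 0], "turn": [0, 0, -0.1]}, {"delta_pos": [0, 0, 0], "turn": [0, 0, -0.1]}, {"delta_pos": [0, 0, 0], "turn": [0, 0, 0]}]}}

```text
clock: 16.98
tool_pos: [0.5173, 0.0307, 0.0838]
orientation: [0.86, 0.511, 0.001, 0.0]
wrist_force: [0.8, -0.8, 5.3]
gripper_width: 0.0294
```

```bash
python3 look.py v11.png
```

```text
17.075 [0.5173 0.0306 0.0839] [8.597e-01 5.108e-01 6.000e-04 3.000e-04] yaw 1.0722416515531277 [1.76 1.04 4.96] [ 0.074 -0.328  0.023] 0.029155605562168334 [-0.51  0.45  0.47  2.07 -0.31  0.69 -0.33]
```

View pics/v11.png

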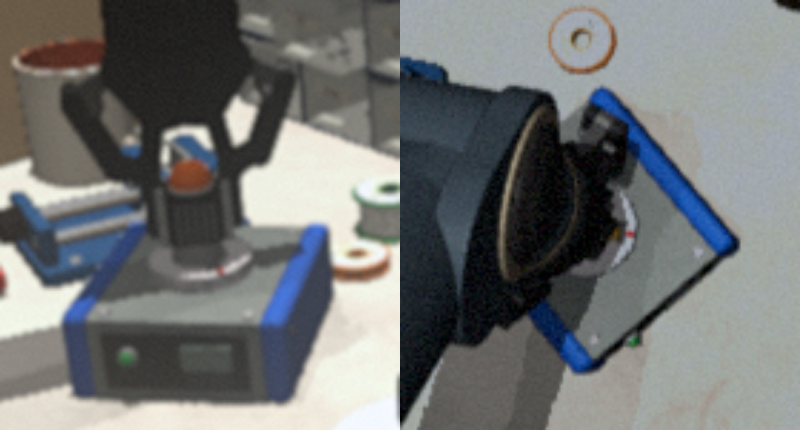

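The block follows the gripper and stays low, and the yaw has dropped 0.36 rad. Continuing to the stop.

>>> {"api": "servo_tool", "payload": {"targets": [{"delta_pos": [0, 0, 0], "turn": [0, 0, -0.11]}, {"delta_pos": [0, 0, 0], "turn": [0, 0, -0.11]}, {"delta_pos": [0, 0, 0], "turn": [0, 0, -0.11]}, {"delta_pos": [0, 0, 0], "turn": [0, 0, -0.11]}, {"delta_pos": [0, 0, 0], "turn": [0, 0, -0.11]}, {"delta_pos": [0, 0, 0], "turn": [0, 0, -0.11]}, {"delta_pos": [0, 0, 0], "turn": [0, 0, -0.11]}, {"delta_pos": [0, 0, 0], "turn": [0, 0, -0.11]}, {"delta_pos": [0, 0, 0], "turn": [0, 0, 0]}, {"delta_pos": [0, 0, 0], "turn": [0, 0, 0]}]}}

```text
clock: 18.32
tool_pos: [0.5177, 0.0305, 0.084]
orientation: [0.995, 0.096, 0.001, 0.0]
wrist_force: [2.3, 0.4, 5.5]
gripper_width: 0.0293
```

```bash
python3 look.py v12.png
```

```text
18.425 [0.5177 0.0305 0.084 ] [9.954e-01 9.600e-02 1.200e-03 2.000e-04] yaw 0.19230034597216775 [1.84 0.65 5.  ] [ 0.022 -0.503  0.044] 0.02935980395318809 [-0.68  0.5   0.7   2.08 -0.49  0.72 -1.04]
```

View pics/v12.png

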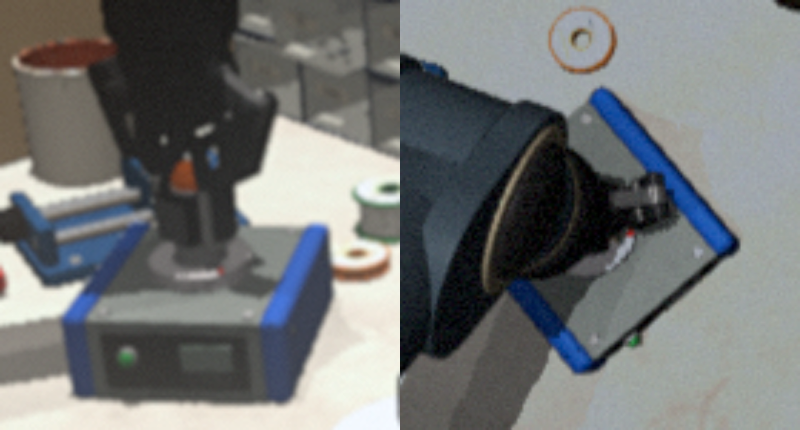

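1.24 rad so far, with the return torque (+z) growing as expected. Continuing in small steps until the stop is felt.

>>> {"api": "servo_tool", "payload": {"targets": [{"delta_pos": [0, 0, 0], "turn": [0, 0, -0.06]}, {"delta_pos": [0, 0, 0], "turn": [0, 0, -0.06]}, {"delta_pos": [0, 0, 0], "turn": [0, 0, -0.06]}, {"delta_pos": [0, 0, 0], "turn": [0, 0, 0]}]}}

```text
clock: 18.92
tool_pos: [0.5177, 0.0306, 0.0839]
orientation: [1.0, 0.006, 0.001, 0.0]
wrist_force: [2.1, -0.3, 5.0]
gripper_width: 0.0294
```

```bash
python3 look.py v13.png
```

```text
19.025 [0.5177 0.0305 0.0839] [1.0e+00 6.2e-03 1.1e-03 1.0e-04] yaw 0.01231438208222974 [0.78 0.26 4.07] [ 0.036 -0.484  0.134] 0.029323195499437574 [-0.72  0.52  0.75  2.08 -0.53  0.74 -1.18]
```

>>> {"api": "servo_tool", "payload": {"targets": [{"delta_pos": [0, 0, 0], "turn": [0, 0, -0.06]}, {"delta_pos": [0, 0, 0], "turn": [0, 0, -0.04]}, {"delta_pos": [0, 0, 0], "turn": [0, 0, 0]}]}}

```text
clock: 19.4
tool_pos: [0.5176, 0.0306, 0.084]
orientation: [0.999, -0.043, 0.001, 0.0]
wrist_force: [1.9, -0.0, 6.3]
gripper_width: 0.0296
```

```bash
python3 look.py v14.png
```

```text
19.5 [0.5176 0.0306 0.084 ] [ 9.991e-01 -4.270e-02  9.000e-04  2.000e-04] yaw -0.0855033133521282 [ 1.3  -0.25  5.16] [-0.03  -0.353  0.527] 0.029655761616837358 [-0.73  0.53  0.78  2.08 -0.55  0.74 -1.26]
```

View pics/v14.png

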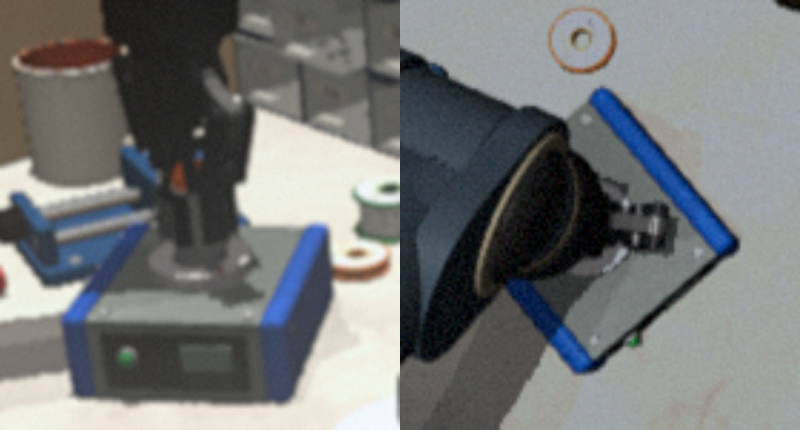

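The torque jumped from 0.13 to 0.53 Nm, so the stop is reached after 1.52 rad. One holding check, plus a check on the lid and bystanders.

>>> {"api": "servo_tool", "payload": {"targets": [{"delta_pos": [0, 0, -0.05], "turn": [0, 0, 0]}, {"delta_pos": [0, 0, 0], "turn": [0, 0, 0]}, {"delta_pos": [0, 0, 0], "turn": [0, 0, 0]}, {"delta_pos": [0, 0, 0], "turn": [0, 0, 0]}]}}

```text
clock: 20.0
tool_pos: [0.5177, 0.0306, 0.0838]
orientation: [0.999, -0.043, 0.001, -0.0]
wrist_force: [0.8, 0.5, 9.8]
gripper_width: 0.0295
```

```bash
python3 look.py v15.png; python3 -c "
from h import *
T=cam('top','t15.png');S=cam('scene','s15.png')"; python3 m3.py | head -2
```

```text
20.1 [0.5176 0.0305 0.0839] [ 9.991e-01 -4.280e-02  9.000e-04 -1.000e-04] yaw -0.08562200891749869 [0.27 0.71 9.4 ] [ 0.055 -0.141  0.471] 0.029390420742801515 [-0.73  0.53  0.78  2.08 -0.55  0.74 -1.26]
knob [381.40322581 320.22043011] [374 313  16  15 186] [299.10918114 299.382134  ] [290 288  19  24 403]
exp top disc [381.59722632 320.44769005] mid [380.73938762 320.38070868] scene mid [297.58631681 299.59821845] tri (array([ 0.44968253, -0.26164231,  0.11650222]), [np.float64(0.0004957582213953251), np.float64(0.0004957582213952783)])Traceback (most recent call last):
  File "m3.py", line 11, in <module>
    ct,st,_=blob(ora(t),325,235,355,270);cs,ss,_=blob(ora(s),320,255,345,285)
            ~~~~^^^^^^^^^^^^^^^^^^^^^^^^
  File "m3.py", line 6, in blob
    n,l,st,c=cv2.connectedComponentsWithStats(m); i=1+np.argmax(st[1:,4]); return c[i],st[i],(l==i)
                                                      ~~~~~~~~~^^^^^^^^^^
    return _wrapfunc(a, 'argmax', axis=axis, out=out, **kwds)
    return bound(*args, **kwds)
ValueError: attempt to get argmax of an empty sequence
```

View pics/t15.png

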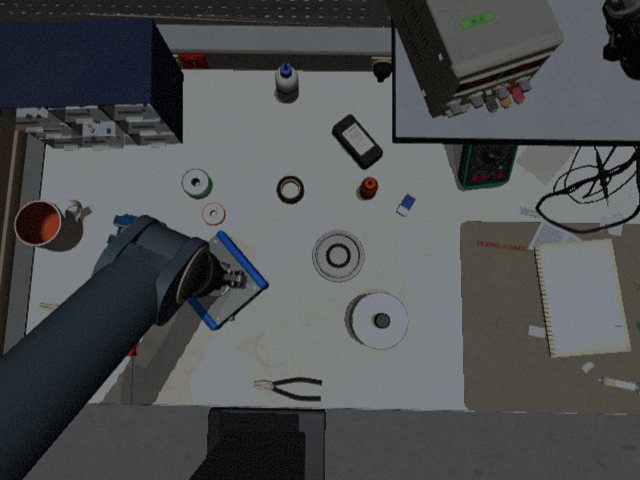

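View pics/s15.png

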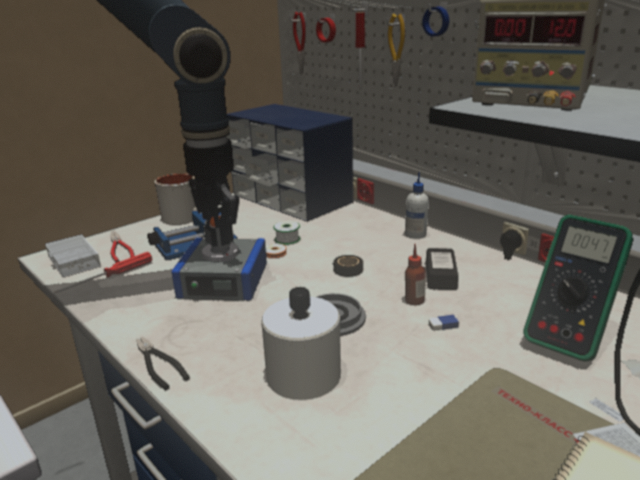

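The pictures show the lid standing at (378,321) and the pot empty at (338,256). Tape (290,189), flux (369,187) and eraser (405,204) are where they started. The plunger is now at or near its bottom (about 10 N), so I'm handing in.

```bash
python3 -c "
from workcell import bot
print(bot.sign_off())"
```

```text
the job is handed in; nothing more can be done
None
```

The job is handed in at about 20 s, with the gripper still holding the lamp in the socket, pushed in and fully twisted. No verdict was reported, and the plunger and rotor values cannot be read directly.

**What was done:** I lifted the lid by its knob and stood it on the bench about 137 mm from the pot's axis. The lamp then went into the socket with its pins in the slots. I pushed it in against the spring and twisted it clockwise to the stop.

**Last checks:**
- **Twist:** the gripper turned 1.52 rad, and the wrist torque jumped from 0.13 to about 0.5 Nm, so the stop was reached.
- **Push:** the upward force is about 10 N, with lamp_grip about 29 mm above the mouth, so the plunger is at or near its bottom.
- **Position:** the tool is within 1 mm of the measured socket axis, with the grip width steady at 29.4 mm.
- **Lid and bystanders:** the lid knob measured 0.1165 m above the bench, so it stands rim down. The tape roll, flux bottle and eraser show no visible shift in the pictures.

**Disagreements and failures:**
- **Scene camera:** it was off by about 1.6 px sideways and placed the socket about 4 mm from the top camera's position in both x and y. I used the top camera, which matched the gripper's own position to 0.1 px.
- **Lamp yaw:** the pin gave -0.29 rad and the block edge -0.15. I gripped at -0.2 and let the jaws align it.
- **Lens search in the final script:** it failed because the lamp had already left the pot, so the seated lamp was confirmed by force, torque, height and pictures.

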